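Run the sample carriers home on the loading rail

ROBOT

A 6-joint arm with a two-finger parallel gripper is mounted at the origin on the work surface. World frame = base frame: x ahead of the robot, y to its left, z up, the work surface at z = 0. Lengths are in m, angles in rad, forces in N, time in s.
With the tool pointing down it reaches from about 0.35 to 0.85 m from the base axis. Payload 8.1 kg.
Tool frame: the origin (TCP) lies between the finger pads; the fingertips stand tips_ahead ahead of it and the grasp point (between the pads) lies 8 mm behind it (tips_ahead is the distance from the TCP to the fingertips, in m); z points along the fingers, x is the direction in which the jaws open and shut, and the axes are right-handed (so a half turn about z gives the same grasp; the last joint's range is limited). The gripper opens to 93 mm and grips with 3 to 60 N. Pads are 15 mm wide; open, the fingers measure 128 mm over their backs; the gripper's body (75 mm by 188 mm) begins 65 mm behind the grasp point.
Start: joints at [1.204, 0.13, 1.488, -0, 1.523, -0.085], TCP at [0.167, 0.576, 0.23] pointing down, gripper open.
Joint ranges: [-2.96, 2.96], [-0.89, 2.26], [0.02, 2.5], [-1.34, 4.48], [0, 2.73], [-2.66, 2.66]. Speed limits (rad/s): [2.39, 2.39, 2.79, 3.14, 3.14, 3.14].

INTERFACE

Orientations are given as a rotation vector (axis times angle).
In Python, from plant import * gives the robot as it stands.
- The arm moves only by the tool play_rows, never from a script. Its argument "increments" is a list that holds one entry, the list of rows, each a list of 4 numbers: the shift along the tool's x, y, z in cm, then the turn about the tool's z in rad. A call has 1 to 5 rows; each row is the pose to reach, as a shift and turn from the pose measured when the call began, along the tool's axes at that moment; what a row does not reach only later rows make up. A row lasts 1/10 s, in which the tool goes at most 50 mm and 8.59 degrees, less where a joint would pass 70% of its speed; a pose out of reach is approached as far as the arm can. A call with a gripper value outside its range is refused whole. "jaw" is the finger opening in cm, from 0 to 9.3, set as the call begins (left out, the last holds). The fingers move at their own pace and stop on an object; "squeeze" is the grip in N (left out, the last holds). Time passes only in rows, so rows that repeat a pose let the fingers close. It gives the time, the measured TCP pose, the force and the opening at its end, in the units of the state.
- read_state(): the state, without advancing time (a new reading comes with each control period).
- read_camera(name): name is "side" or "top" or "wrist"; returns (picture, depth): 384x512x3 uint8, blue, green, red; 384x512 float32, m along the optical axis (not along the pixel's ray), 0 where there is no reading.
- camera_params(name): a dict with "K" (3x3 intrinsics, pixels), "eye" and "orientation" of the camera in the world. Camera axes: x right, y up, looking along -z (the intrinsics and any distortion apply to the point x, -y, -z); pixel columns grow to the right and rows downward; lengths in m; the calibration is good to about 2 mm. A picture is of the moment at which its call begins: read the wrist's pose just before it. camera_params takes no time and is no camera call; for the wrist camera it gives the pose at the moment of the call.
- close_job(): hands the job in, once; it reports no verdict.
The state is a dict: "t": time; "q": joint angles; "dq": joint speeds; "joint_torque": joint torques, N m; "tool_pos": TCP position; "orientation": TCP orientation; "force": force on the tool from outside, world axes, zero at the start; "wrist_torque": the same for the moment, N m; "opening": finger opening in m.
Only numpy, scipy, OpenCV 4.12 (cv2) and the standard library are available. Lean on these libraries where they do the work, as an engineer would, in place of code of your own. Each camera call takes 0.05 s, during which the arm holds its last target.

TASK

Push the row of four tube carriers along the loading rail as one train, without letting the row come apart, until the front carrier is fully home against the end stop. Then swing the keeper arm fully shut across the rail behind the last carrier. Only push with the fingertips: do not lift or tip the carriers, and leave everything else on the bench where it is.

Things in the scene. Friction and masses are not known exactly. Their poses are not given: they have to be found in the camera images.
- rail: Fixed grey metal channel, 53 mm wide (x), 340 mm long (y). Origin: centre of its underside, on the bench; +y runs along it to the end stop, z up. Floor 8 mm above the bench; side walls 8 mm thick, 37 mm apart inside, tops at 20 mm. A dark end stop block stands at the +y end (inner face at y = 150 mm, top at 48 mm); the -y end is open. Its -x side, with the keeper pivot, is nearer the robot.
- stop_face (a point): On the channel floor, middle of the end stop's inner face: (0, 150, 8) mm in the rail's frame. The front face of the front carrier rests against this face when home.
- carrier1: White tube carrier number 1 of 4 counted from the end stop (the front one): loose block, 34 mm wide (x), 36 mm along the rail (y), 34 mm tall, with a short capped tube fixed upright in it (top at 58 mm), about 70 g. Origin: centre of its underside; axes as the rail's. It stands in the channel touching its neighbours. Home, its origin is at rail y = 132 mm.
- carrier2: White tube carrier number 2 of 4 counted from the end stop: loose block, 34 mm wide (x), 36 mm along the rail (y), 34 mm tall, with a short capped tube fixed upright in it (top at 58 mm), about 70 g. Origin: centre of its underside; axes as the rail's. It stands in the channel touching its neighbours. Home, its origin is at rail y = 96 mm.
- carrier3: White tube carrier number 3 of 4 counted from the end stop: loose block, 34 mm wide (x), 36 mm along the rail (y), 34 mm tall, with a short capped tube fixed upright in it (top at 58 mm), about 70 g. Origin: centre of its underside; axes as the rail's. It stands in the channel touching its neighbours. Home, its origin is at rail y = 60 mm.
- carrier4: White tube carrier number 4 of 4 counted from the end stop (the last one, farthest from the stop): loose block, 34 mm wide (x), 36 mm along the rail (y), 34 mm tall, with a short capped tube fixed upright in it (top at 58 mm), about 70 g. Origin: centre of its underside; axes as the rail's. It stands in the channel touching its neighbours. Home, its origin is at rail y = 24 mm.
- keeper (a joint): Flat steel keeper arm, 25 to 31 mm above the bench, 56 mm from upright pivot to tip, 8 mm wide, passes over the rail wall. Grows counter-clockwise from above. 0: open, pointing 30 deg outward (-x) of the rail's -y; 0.52: along -y; 2.094: shut at a hard stop, pointing along rail +x across the channel, its face 6 mm behind the last carrier's home. Light friction (1 N at the post), no spring.
- keeper_pivot (a point): Pivot axis of the keeper arm, at the arm's mid height: (-34, -4, 28) mm in the rail's frame.
- keeper_post (a point): Top centre of the white upright post on the keeper arm, 10 mm in diameter, 45 mm from the pivot, rising from the arm to 62 mm above the bench. Push it sideways to swing the arm.
- spare: Another such carrier with its tube, standing on the bench beside the rail, off it. Origin: centre of its underside. Not part of the work; leave it where it is.
- tipbox: Pipette tip box, 85 x 120 x 54 mm, clear with a green top and white tips. Origin: centre of its underside. Not part of the work; leave it where it is.
- beaker: Open steel beaker, 68 mm across, 85 mm tall. Origin: centre of its underside. Not part of the work; leave it where it is.
- cassette1: Flat white test cassette, 20 x 70 x 6 mm, on the robot's side of the rail. Origin: centre of its underside. Not part of the work; leave it where it is.
- cassette2: Flat white test cassette, 20 x 70 x 6 mm, beyond the rail. Origin: centre of its underside. Not part of the work; leave it where it is.
- vial: Small amber jar with a white cap, 40 mm across, 60 mm tall. Origin: centre of its underside. Not part of the work; leave it where it is.
- marker: Grey round-ended marker pen, 14 mm thick, 120 mm long, lying. Origin: middle of its underside. Not part of the work; leave it where it is.
Things that resemble listed ones, but are neither listed nor needed, are in the scene too. What is shaped like the carrier2 but green or pink is not meant.

How it is judged:
By the outcome, as a careful person would: the job done as asked, in the order asked, and still so for the second after the job is handed in, with the robot touching nothing.
It also fails if it takes over 51 s, if anything falls off the work surface, if the arm or the gripper's body presses on something with over 40 N, if the wrist force passes 120 N, or if a joint passes its speed limit or range.

## Working session

There is one attempt and no reset: what is moved stays moved. The work goes in short steps, Python scripts to look and compute and a tool call to move; the robot and the scene stay as the last step left them, time stands still between calls to the robot, and variables do not carry over. Pictures are saved under pics/ and viewed, and the job is handed in when it is done.

Besides the shell and the picture viewer there is one more tool, called as name(argument=value, ...) on one line, values as JSON. play_rows: Moves the arm, as the interface text tells. Its arguments: {"type":"object","properties":{"increments":{"type":"array"},"jaw":{"type":"number"},"squeeze":{"type":"number"}},"required":["increments"]}

```bash
ls; mkdir -p pics
python3 - <<'E'
from plant import *
import cv2
s=read_state();print(s)
for n in("top","side","wrist"):
    p=camera_params(n);print(n,p)
    im,d=read_camera(n)
    cv2.imwrite(f"pics/{n}0.png",im)
    import numpy as np
    np.save(f"pics/{n}0.npy",d)
E
```

```text
pics
{'t': 0.0, 'q': array([ 1.20360216e+00,  1.31157155e-01,  1.48927365e+00,  5.02998220e-06,
        1.52298739e+00, -8.54415331e-02]), 'dq': array([ 9.44394692e-04, -4.67576247e-04,  9.19683569e-04, -5.41284285e-04,
        7.07402962e-05, -6.03578572e-04]), 'joint_torque': array([-1.67145681e-04, -5.59815681e+01, -4.91773975e+01,  7.69777433e-02,
        3.48599965e-02, -9.57563475e-05]), 'tool_pos': array([0.16662823, 0.57583138, 0.22859291]), 'orientation': array([ 2.51057763e+00,  1.88693993e+00, -2.43437642e-03]), 'force': array([ 0.04638186, -0.31403007, -0.08106725]), 'wrist_torque': array([-0.04897237, -0.02915584,  0.00656965]), 'opening': 0.09282016411146267}
top {'K': array([[362.11807187,   0.        , 256.92589884],
       [  0.        , 362.11807187, 189.64268371],
       [  0.        ,   0.        ,   1.        ]]), 'eye': array([0.46080874, 0.01090912, 0.7054126 ]), 'orientation': array([ 0.12403993, -0.15628941, -1.58712696])}
side {'K': array([[362.33908551,   0.        , 251.35395144],
       [  0.        , 362.33908551, 190.46992007],
       [  0.        ,   0.        ,   1.        ]]), 'eye': array([0.38857007, 0.51561112, 0.6936646 ]), 'orientation': array([ 0.17037181, -0.97801658, -2.58456779])}
wrist {'K': array([[278.5385423 ,   0.        , 253.80674368],
       [  0.        , 278.5385423 , 193.36252475],
       [  0.        ,   0.        ,   1.        ]]), 'eye': array([0.0995131 , 0.59672439, 0.38320544]), 'orientation': array([-0.21999334, -0.16183523,  1.28331643])}
```

View pics/top0.png

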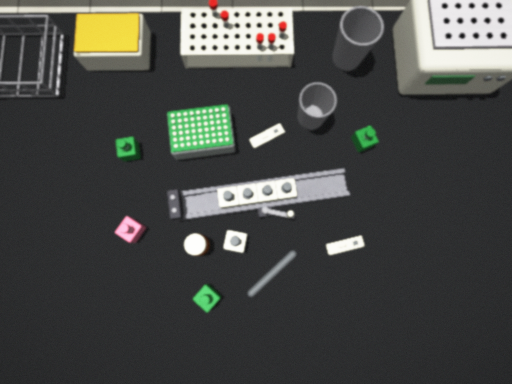

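View pics/side0.png

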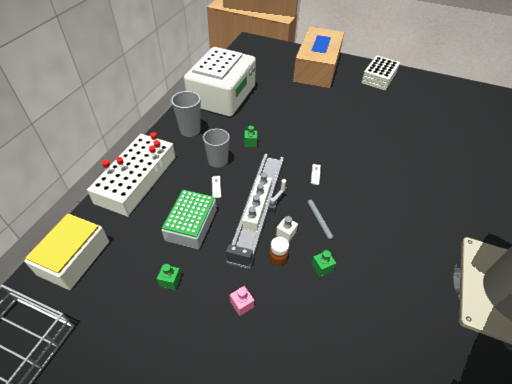

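The top view shows the rail from about (170,205) to (348,182), with the end stop at the left. Four white carriers sit in the channel, their caps at (228,196), (248,194), (267,190) and (287,187). The keeper pivot is near (264,211) and its post near (291,214). Possible look-alikes are the spare at (235,241), the green blocks at (127,147), (367,138) and (207,298), and the pink one at (129,230). None of these stand in the channel.

```bash
cat > h.py <<'E'
import numpy as np, cv2
from scipy.spatial.transform import Rotation as R
from plant import *
def px2w(p,u,v,z):
    "pixel + world height -> world point"
    K=p["K"];d=np.array([(u-K[0,2])/K[0,0],-(v-K[1,2])/K[1,1],-1.])
    d=R.from_rotvec(p["orientation"]).apply(d);e=np.array(p["eye"])
    return e+d*(z-e[2])/d[2]
def cloud(p,D):
    K=p["K"];v,u=np.mgrid[:D.shape[0],:D.shape[1]]
    c=np.stack([(u-K[0,2])/K[0,0]*D,-(v-K[1,2])/K[1,1]*D,-D],-1)
    w=R.from_rotvec(p["orientation"]).apply(c.reshape(-1,3))+p["eye"]
    w=w.reshape(c.shape);w[D<=0]=np.nan;return w
def w2px(p,X):
    c=R.from_rotvec(p["orientation"]).inv().apply(np.atleast_2d(X)-p["eye"])
    K=p["K"];return np.stack([K[0,0]*c[:,0]/-c[:,2]+K[0,2],K[1,1]*c[:,1]/c[:,2]+K[1,2]],-1)
def railw(r,X):
    "r=(x,y,yaw) rail pose; X rail frame"
    c,s=np.cos(r[2]),np.sin(r[2]);X=np.atleast_2d(X).astype(float)
    return np.stack([r[0]+c*X[:,0]-s*X[:,1],r[1]+s*X[:,0]+c*X[:,1],X[:,2]],-1)
E
python3 - <<'E'
from h import *
for n,(x0,x1,y0,y1) in {"top":(160,360,160,260),"side":(220,320,145,270)}.items():
    im=cv2.imread(f"pics/{n}0.png")[y0:y1,x0:x1]
    k=4
    cv2.imwrite(f"pics/{n}0c.png",cv2.resize(im,None,fx=k,fy=k,interpolation=cv2.INTER_CUBIC))
w=cloud(camera_params("top"),np.load("pics/top0.npy"))
for u,v in[(228,196),(248,194),(267,190),(287,187),(174,198),(174,211),(291,214),(264,211),(330,187),(100,300),(235,238)]:
    print(u,v,w[v,u].round(4))
E
```

```text
228 196 [0.565  0.0483 0.0673]
248 194 [0.568  0.0126 0.0666]
267 190 [ 0.5745 -0.0215  0.0672]
287 187 [ 0.5788 -0.0574  0.0696]
174 198 [0.5658 0.1475 0.0511]
174 211 [0.5421 0.1471 0.0508]
291 214 [ 0.531  -0.0635  0.0619]
264 211 [ 0.5404 -0.0164  0.0372]
330 187 [ 0.5886 -0.1486  0.0085]
100 300 [0.3846 0.2915 0.0011]
235 238 [0.4908 0.0371 0.0591]
```

View pics/top0c.png

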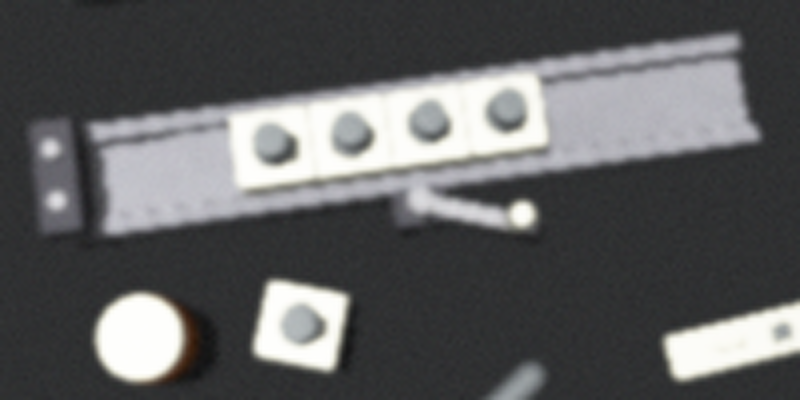

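View pics/side0c.png

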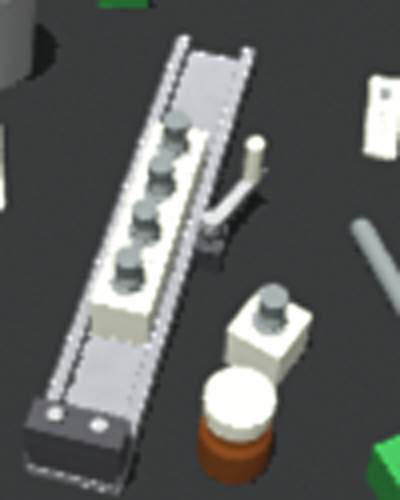

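View pics/wrist0.png

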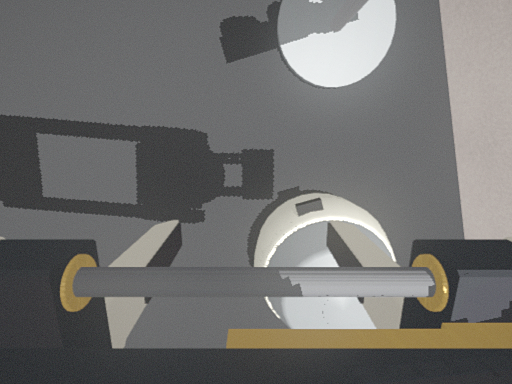

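Run:
```python
from h import *
from scipy.optimize import least_squares
P={n:camera_params(n) for n in("top","side")}
off={"top":(160,160),"side":(220,145)}
# cam, crop px, kind, rail xyz (mm; kind 'c' y relative to carrier front)
obs=[("top",(230,116),'c',(17,0,42)),("top",(541,72),'c',(17,-144,42)),("top",(549,147),'c',(-17,-144,42)),("top",(239,191),'c',(-17,0,42)),
("side",(92,309),'c',(17,0,42)),("side",(147,322),'c',(-17,0,42)),("side",(207,130),'c',(-17,-144,42)),
("top",(741,36),'r',(26.5,-170,20)),("side",(182,37),'r',(26.5,-170,20)),("side",(254,48),'r',(-26.5,-170,20)),
("top",(29,123),'r',(26.5,170,48)),("top",(71,119),'r',(26.5,150,48)),("side",(38,400),'r',(26.5,150,48)),("side",(134,421),'r',(-26.5,150,48)),
("top",(522,213),'p',None),("side",(256,142),'p',None)]
piv=(-34,-4,28)
def pt(k,X,th):
    r=th[:3]
    if k=='c':X=np.array(X)+[0,th[3],0]
    if k=='p':
        a=-np.pi/2-np.pi/6+th[4]; X=np.array([-34+45*np.cos(a),-4+45*np.sin(a),62])
    return railw(r,np.array(X)/1000.)
def res(th,full=False):
    out=[]
    for c,q,k,X in obs:
        u=np.array(q)/4-.375+off[c]
        out.append(w2px(P[c],pt(k,X,th))[0]-u)
    out=np.array(out)
    return out if full else out.ravel()
f=least_squares(res,[.56,-.0,.13,60,.3],x_scale=[.01,.01,.1,10,.1],loss='soft_l1')
print(f.x.round(4));
for o,e in zip(obs,res(f.x,True)):print(o[0],o[2:],e.round(2))
np.save("fit.npy",f.x)
r=f.x[:3]
for n in P:
    im=cv2.imread(f"pics/{n}0.png");x,y=off[n]
    b=cv2.resize(im[y:y+125,x:x+200],None,fx=4,fy=4,interpolation=cv2.INTER_CUBIC)
    def L(A,col):
        q=((w2px(P[n],railw(r,np.array(A)/1000.))-off[n]+.375)*4)
        cv2.polylines(b,[np.int32(q*16)],False,col,1,cv2.LINE_AA,4)
    for sx in(26.5,18.5,-18.5,-26.5):L([(sx,-170,20),(sx,150,20)],(0,0,255))
    L([(26.5,150,48),(-26.5,150,48),(-26.5,170,48),(26.5,170,48),(26.5,150,48)],(0,255,255))
    s=f.x[3]
    for i in range(5):L([(17,s-36*i,42),(-17,s-36*i,42)],(0,255,0))
    for i in range(4):
        a=np.linspace(0,6.28,20);L(np.stack([5*np.cos(a),s-18-36*i+5*np.sin(a),66+0*a],-1),(255,0,0))
    an=-np.pi*2/3+f.x[4];L([piv,(-34+56*np.cos(an),-4+56*np.sin(an),31)],(255,0,255))
    cv2.imwrite(f"pics/{n}0o.png",b)
```

```text
[ 5.74900e-01 -9.70000e-03  1.25400e-01  7.81147e+01  1.96100e-01]
top ('c', (17, 0, 42)) [-0.01  0.72]
top ('c', (17, -144, 42)) [-1.48  0.83]
top ('c', (-17, -144, 42)) [-0.46 -0.21]
top ('c', (-17, 0, 42)) [ 0.11 -0.06]
side ('c', (17, 0, 42)) [-0.22 -2.65]
side ('c', (-17, 0, 42)) [ 0.74 -2.5 ]
side ('c', (-17, -144, 42)) [0.48 0.18]
top ('r', (26.5, -170, 20)) [-1.12 -0.03]
side ('r', (26.5, -170, 20)) [-0.61 -1.  ]
side ('r', (-26.5, -170, 20)) [0.44 0.04]
top ('r', (26.5, 170, 48)) [-0.48  0.45]
top ('r', (26.5, 150, 48)) [-0.09 -0.09]
side ('r', (26.5, 150, 48)) [-0.62 -1.67]
side ('r', (-26.5, 150, 48)) [-0.27 -0.98]
top ('p', None) [0.01 0.24]
side ('p', None) [-0.25 -0.24]
```

View pics/top0o.png

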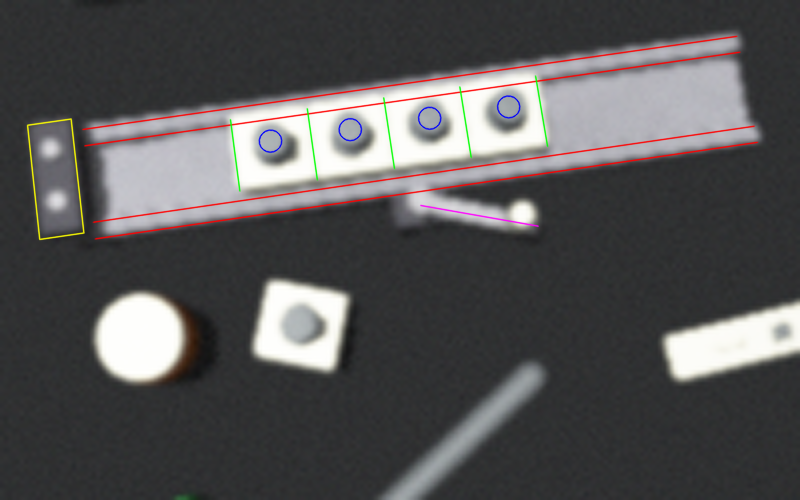

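View pics/side0o.png

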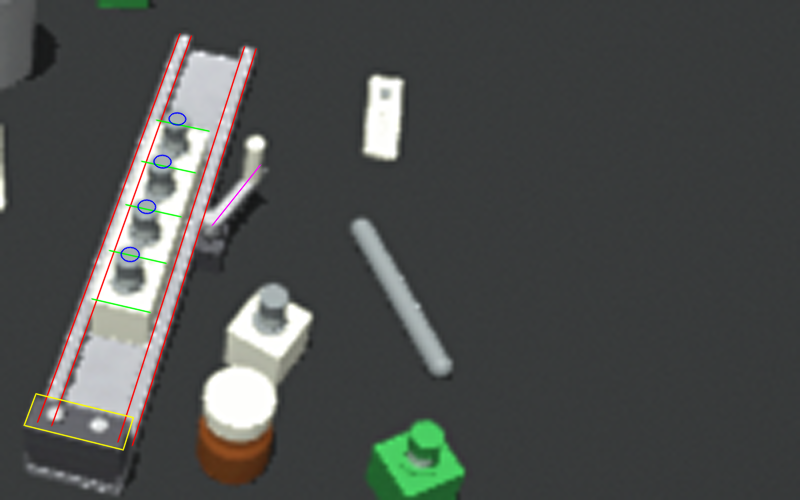

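The overlay fits to within 1–2 px. That gives the rail origin at about (0.575, -0.010) with a yaw of 0.125 rad, the row front at about y=78 mm and the keeper at about 0.20 rad.

Run:
```python
import plant
print([x for x in dir(plant) if x[0]!='_']); print(getattr(plant,'tips_ahead',None))
from h import *
f=np.load("fit.npy");r=f[:3]
for n,X in dict(push0=(0,-104,0),home=(0,6-17.5,0),post=(-48.5,-46.6,62),post_shut=(11,-4,62)).items():print(n,railw(r,np.array(X)/1e3).round(4))
w=cloud(camera_params("top"),np.load("pics/top0.npy"))
b=w[85:130,295:340].reshape(-1,3);b=b[b[:,2]>.07];print("beaker",b.min(0),b.max(0))
s=read_state();print(R.from_rotvec(s["orientation"]).as_matrix().round(3))
# target in tool axes
M=R.from_rotvec(s["orientation"]).as_matrix();t=railw(r,np.array((0,-110,0))/1e3)[0]+[0,0,.2]
print(M.T@(t-s["tool_pos"])*100)
```

```text
['IKError', 'camera_params', 'close_job', 'read_camera', 'read_state', 'tips_ahead']
0.011
push0 [[ 0.5879 -0.1129  0.    ]]
home [[ 0.5763 -0.0211  0.    ]]
post [[ 0.5326 -0.062   0.062 ]]
post_shut [[ 0.5863 -0.0123  0.062 ]]
beaker [ 0.70354729 -0.15003017  0.07001029] [ 0.76917918 -0.08315666  0.08978873]
[[ 0.278  0.961 -0.   ]
 [ 0.961 -0.278 -0.001]
 [-0.001 -0.    -1.   ]]
[-55.00140704  59.85469962   2.95568719]
```

play_rows(increments=[[[-3, 3.3, 0, 0], [-6.5, 7, 0, 0], [-10, 11, 0, 0], [-13.5, 14.5, 0, 0], [-17, 18.5, 0, 0]]], jaw=0)

```text
t: 0.65
tool_pos: [0.2937, 0.365, 0.2287]
orientation: [2.51, 1.888, -0.002]
force: [1.2, 0.8, -0.3]
opening: 0.0576
```

play_rows(increments=[[[-3, 3.3, 0, 0], [-6.5, 7, 0, 0], [-10, 11, 0, 0], [-13.5, 14.5, 0, 0], [-17, 18.5, 0, 0]]])

```text
t: 1.15
tool_pos: [0.4211, 0.1541, 0.229]
orientation: [2.51, 1.888, -0.002]
force: [1.0, 0.3, 0.2]
opening: 0.018
```

play_rows(increments=[[[-3, 3.3, 0, -0.1], [-6.5, 7, 0, -0.2], [-10, 11, 0, -0.3], [-13.5, 14.5, 0, -0.4], [-17, 18.5, 0, -0.408]]])

```text
t: 1.65
tool_pos: [0.5486, -0.057, 0.2291]
orientation: [2.072, 2.361, -0.002]
force: [0.6, 0.7, -0.1]
opening: 0.0009
```

```bash
cat > rel.py <<'E'
from h import *
f=np.load("fit.npy");r=f[:3]
def rep():
    s=read_state();M=R.from_rotvec(s["orientation"]).as_matrix()
    c,n=np.cos(r[2]),np.sin(r[2]);d=s["tool_pos"]-[r[0],r[1],0]
    A=np.array([[c,n,0],[-n,c,0],[0,0,1]])
    print("t",round(s["t"],2),"TCP rail mm",(A@d*1e3).round(1),"F rail",(A@s["force"]).round(2),"toolx yaw err deg",np.degrees(np.arctan2(M[1,0],M[0,0])-r[2]-np.pi/2).round(2),"z",M[:,2].round(3),"open",round(s["opening"],4),"q",s["q"].round(2))
    return s
if __name__=="__main__":
    rep()
E
python3 rel.py
```

```text
t 1.65 TCP rail mm [-32.  -43.6 229.1] F rail [ 0.71  0.66 -0.1 ] toolx yaw err deg 0.28 z [-0.    -0.001 -1.   ] open 0.0009 q [-0.2   0.    1.63 -0.    1.52 -1.9 ]
```

play_rows(increments=[[[-3.5, 1.6, 0, 0], [-6.8, 3.2, 0, 0], [-6.8, 3.2, 0, 0]]])

```text
t: 1.95
tool_pos: [0.59, -0.1243, 0.2277]
orientation: [-2.077, -2.357, 0.004]
force: [-1.0, -0.7, -0.5]
opening: 0.0003
```

Run:
```python
from rel import *
rep()
p=camera_params("wrist");print(p)
im,d=read_camera("wrist");cv2.imwrite("pics/wrist1.png",im);np.save("pics/wrist1.npy",d)
im,d=read_camera("top");cv2.imwrite("pics/top1.png",cv2.resize(im[140:270,150:370],None,fx=3.5,fy=3.5,interpolation=cv2.INTER_CUBIC))
```

```text
t 1.95 TCP rail mm [   0.6 -115.5  227.7] F rail [-1.09 -0.57 -0.48] toolx yaw err deg 0.06 z [-0.002 -0.002 -1.   ] open 0.0003 q [-0.29  0.14  1.48 -0.    1.52 -1.99]
{'K': array([[278.5385423 ,   0.        , 253.80674368],
       [  0.        , 278.5385423 , 193.36252475],
       [  0.        ,   0.        ,   1.        ]]), 'eye': array([ 0.52086299, -0.13151756,  0.38231843]), 'orientation': array([-0.19049383, -0.21222919,  1.68899121])}
```

View pics/wrist1.png

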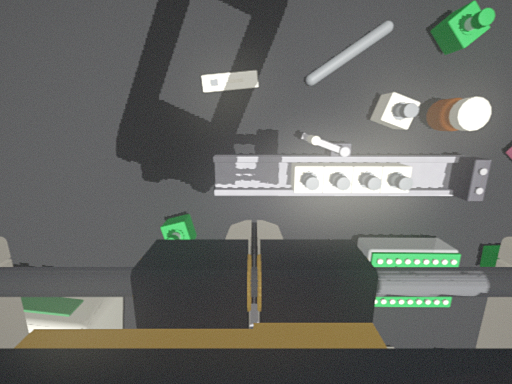

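View pics/top1.png

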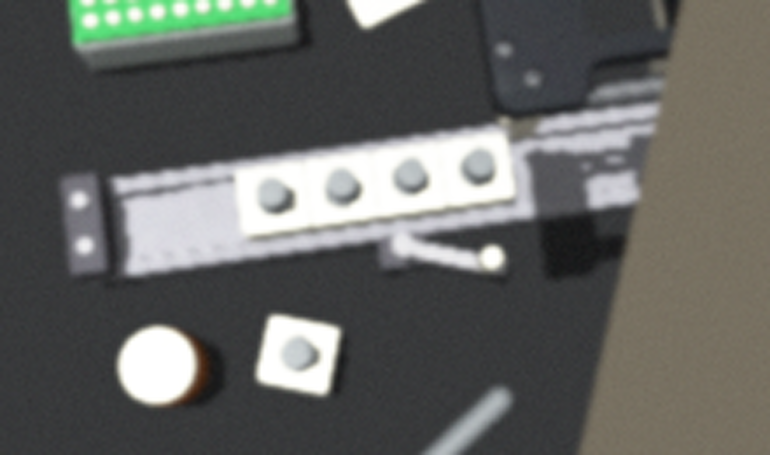

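Run:
```python
from rel import *
p=camera_params("wrist");im=cv2.imread("pics/wrist1.png")[115:215,200:500]
k=2.6;b=cv2.resize(im,None,fx=k,fy=k,interpolation=cv2.INTER_CUBIC)
def L(A,col):
    q=((w2px(p,railw(r,np.array(A)/1000.))-[200,115]+.5)*k-.5)
    cv2.polylines(b,[np.int32(q*16)],False,col,1,cv2.LINE_AA,4)
for sx in(26.5,18.5,-18.5,-26.5):L([(sx,-170,20),(sx,150,20)],(0,0,255))
L([(26.5,150,48),(-26.5,150,48),(-26.5,170,48),(26.5,170,48),(26.5,150,48)],(0,255,255))
for i in range(5):L([(17,f[3]-36*i,42),(-17,f[3]-36*i,42)],(0,255,0))
an=-np.pi*2/3+f[4];L([(-34,-4,31),(-34+56*np.cos(an),-4+56*np.sin(an),31)],(255,0,255))
cv2.imwrite("pics/w1o.png",b)
w=cloud(p,np.load("pics/wrist1.npy"))
for u,v in [(311,183),(343,183),(373,183),(404,182)]:print(w[v,u])
```

```text
[ 0.58001608 -0.05359455  0.06483836]
[ 0.57483228 -0.01723555  0.06674042]
[0.57046454 0.01770529 0.06578063]
[0.56449051 0.05261023 0.0667066 ]
```

View pics/w1o.png

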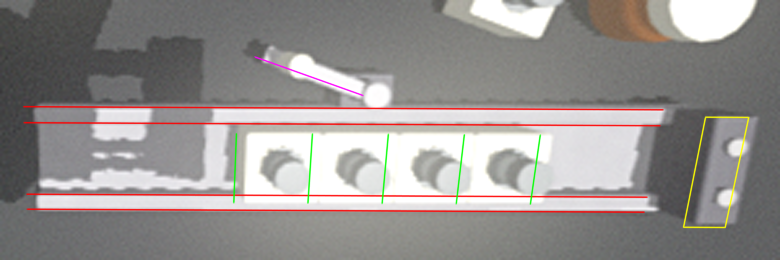

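play_rows(increments=[[[0, -0.05, 4.5, 0], [0, -0.05, 9, 0], [0, -0.05, 13.5, 0], [0, -0.05, 17.5, 0], [0, -0.05, 18.5, 0]]])

```text
t: 2.55
tool_pos: [0.5835, -0.1183, 0.0379]
orientation: [-2.066, -2.354, 0.008]
force: [-0.2, 0.4, -0.2]
opening: 0.0005
```

Run:
```python
from rel import *
rep()
im,d=read_camera("side");cv2.imwrite("pics/side2.png",cv2.resize(im[120:280,200:360],None,fx=3.5,fy=3.5,interpolation=cv2.INTER_CUBIC))
```

```text
t 2.55 TCP rail mm [  -5.  -108.8   37.9] F rail [-0.16  0.37 -0.17] toolx yaw err deg 0.27 z [-0.011  0.002 -1.   ] open 0.0005 q [-0.29  0.3   1.66 -0.    1.19 -1.99]
```

View pics/side2.png

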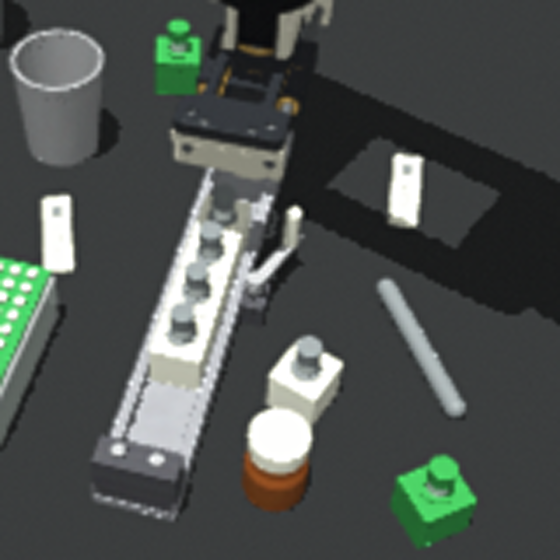

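The side view shows the fingers above the channel behind carrier 4, and nothing has been disturbed. The tool drifted 5 mm sideways on the way down, so I'll correct that first and then go lower.

play_rows(increments=[[[0, 0.5, 0, 0], [0, 0.5, 0.6, 0], [0, 0.5, 1.2, 0], [0, 0.5, 1.2, 0], [0, 0.5, 1.2, 0]]])

```text
t: 3.1
tool_pos: [0.5896, -0.1182, 0.0274]
orientation: [-2.068, -2.355, 0.007]
force: [0.5, -0.6, -0.0]
opening: 0.0003
```

```bash
python3 rel.py
```

```text
t 3.1 TCP rail mm [   1.  -109.5   27.4] F rail [ 0.47 -0.69 -0.02] toolx yaw err deg 0.26 z [-0.009  0.002 -1.   ] open 0.0003 q [-0.28  0.32  1.65 -0.    1.18 -1.98]
```

play_rows(increments=[[[0.4, -0.05, 0, 0], [0.8, -0.1, 0, 0], [1.2, -0.1, 0, 0], [1.5, -0.1, 0, 0], [1.7, -0.1, 0, 0]]])

```text
t: 3.6
tool_pos: [0.5863, -0.1011, 0.0275]
orientation: [-2.067, -2.356, 0.007]
force: [-0.5, -0.0, -0.6]
opening: 0.0007
```

play_rows(increments=[[[0.2, 0, 0, 0], [0.4, 0, 0, 0], [0.6, 0, 0, 0], [0.8, 0, 0, 0], [1.0, 0, 0, 0]]])

```text
t: 4.1
tool_pos: [0.585, -0.091, 0.0275]
orientation: [-2.067, -2.356, 0.007]
force: [0.1, -0.0, 0.7]
opening: 0.0006
```

Run:
```python
from rel import *
rep()
for n,(a,b,c,d_) in dict(side=(120,280,200,360),top=(140,270,150,370)).items():
    im,d=read_camera(n);cv2.imwrite(f"pics/{n}3.png",cv2.resize(im[a:b,c:d_],None,fx=3.5,fy=3.5,interpolation=cv2.INTER_CUBIC))
```

```text
t 4.1 TCP rail mm [ -0.2 -81.9  27.5] F rail [ 0.12 -0.03  0.68] toolx yaw err deg 0.28 z [-0.009  0.002 -1.   ] open 0.0006 q [-0.24  0.3   1.68 -0.    1.17 -1.94]
```

View pics/side3.png

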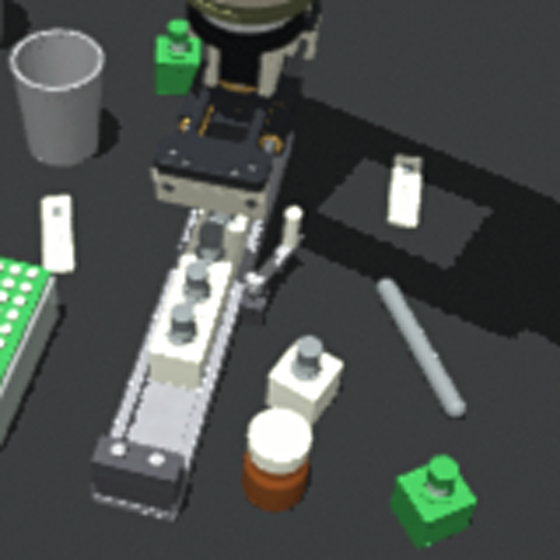

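View pics/top3.png

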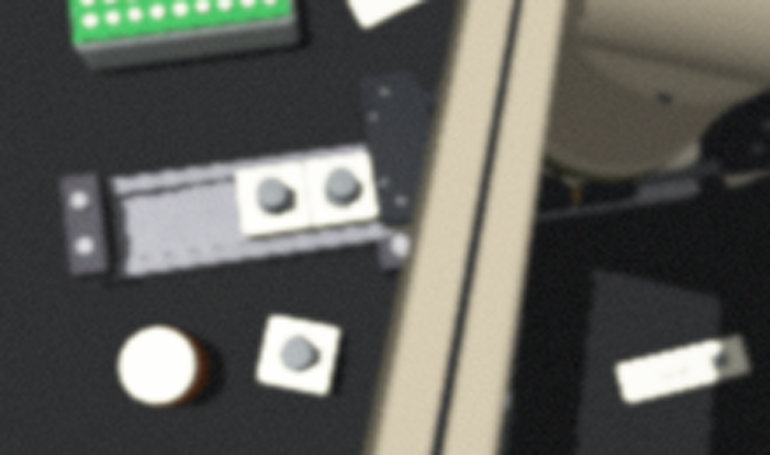

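Carriers haven't moved yet: the row front is still at crop (236,170). I'll continue slowly.

play_rows(increments=[[[0.15, 0, 0, 0], [0.3, 0, 0, 0], [0.45, 0, 0, 0], [0.6, 0, 0, 0], [0.75, 0, 0, 0]]])

```text
t: 4.7
tool_pos: [0.584, -0.0835, 0.0275]
orientation: [-2.067, -2.356, 0.007]
force: [-0.4, -2.8, -0.0]
opening: 0.0006
```

play_rows(increments=[[[0.2, 0, 0, 0], [0.4, 0, 0, 0], [0.6, 0, 0, 0], [0.8, 0, 0, 0], [1.0, 0, 0, 0]]])

```text
t: 5.2
tool_pos: [0.5827, -0.0734, 0.0275]
orientation: [-2.067, -2.356, 0.007]
force: [-0.2, -2.2, 0.1]
opening: 0.0005
```

Run:
```python
from rel import *
rep()
for n,(a,b,c,d_) in dict(side=(120,280,200,360),top=(140,270,150,370)).items():
    im,d=read_camera(n);cv2.imwrite(f"pics/{n}4.png",cv2.resize(im[a:b,c:d_],None,fx=3.5,fy=3.5,interpolation=cv2.INTER_CUBIC))
```

```text
t 5.2 TCP rail mm [ -0.2 -64.1  27.5] F rail [-0.45 -2.15  0.13] toolx yaw err deg 0.29 z [-0.009  0.002 -1.   ] open 0.0005 q [-0.21  0.29  1.69 -0.    1.17 -1.91]
```

View pics/side4.png

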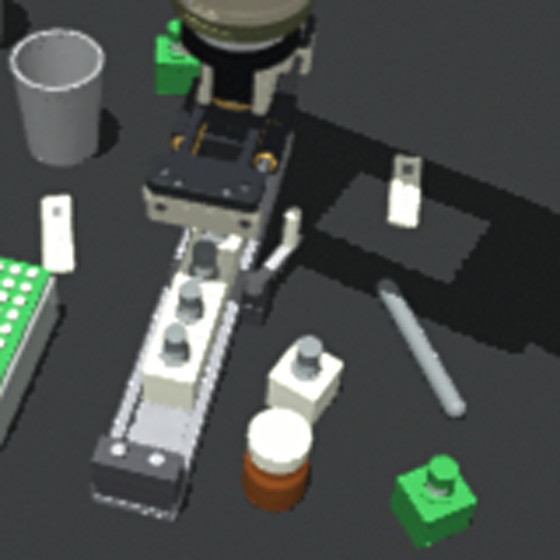

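View pics/top4.png

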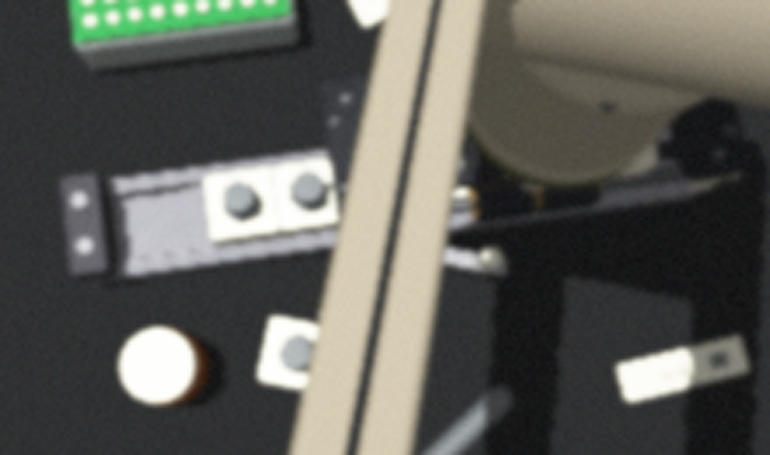

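The row moves as one, with the front now at crop (203,170) and about 2.2 N of pushing force.

play_rows(increments=[[[0.2, 0, 0, 0], [0.4, 0, 0, 0], [0.6, 0, 0, 0], [0.8, 0, 0, 0], [1.0, 0, 0, 0]]])

```text
t: 5.8
tool_pos: [0.5813, -0.063, 0.0275]
orientation: [-2.067, -2.356, 0.007]
force: [-1.0, -2.0, -0.1]
opening: 0.0004
```

play_rows(increments=[[[0.2, 0, 0, 0], [0.4, 0, 0, 0], [0.6, 0, 0, 0], [0.8, 0, 0, 0], [1.0, 0, 0, 0]]])

```text
t: 6.3
tool_pos: [0.58, -0.053, 0.0276]
orientation: [-2.067, -2.356, 0.007]
force: [0.6, -1.3, -0.7]
opening: 0.0008
```

play_rows(increments=[[[0.2, 0, 0, 0], [0.4, 0, 0, 0], [0.6, 0, 0, 0], [0.8, 0, 0, 0], [1.0, 0, 0, 0]]])

```text
t: 6.8
tool_pos: [0.5786, -0.0429, 0.0276]
orientation: [-2.067, -2.356, 0.007]
force: [-0.0, -2.4, -0.2]
opening: 0.001
```

play_rows(increments=[[[0.2, 0, 0, 0], [0.4, 0, 0, 0], [0.6, 0, 0, 0], [0.8, 0, 0, 0], [1.0, 0, 0, 0]]])

```text
t: 7.3
tool_pos: [0.5773, -0.0328, 0.0276]
orientation: [-2.067, -2.356, 0.007]
force: [0.5, -2.2, 1.0]
opening: 0.0007
```

Run:
```python
from rel import *
rep()
for n,(a,b,c,d_) in dict(side=(120,280,200,360),top=(140,270,150,370)).items():
    im,d=read_camera(n);cv2.imwrite(f"pics/{n}5.png",cv2.resize(im[a:b,c:d_],None,fx=3.5,fy=3.5,interpolation=cv2.INTER_CUBIC))
```

```text
t 7.3 TCP rail mm [ -0.5 -23.2  27.6] F rail [ 0.18 -2.19  1.  ] toolx yaw err deg 0.3 z [-0.009  0.002 -1.   ] open 0.0007 q [-0.15  0.27  1.72  0.    1.16 -1.85]
```

View pics/side5.png

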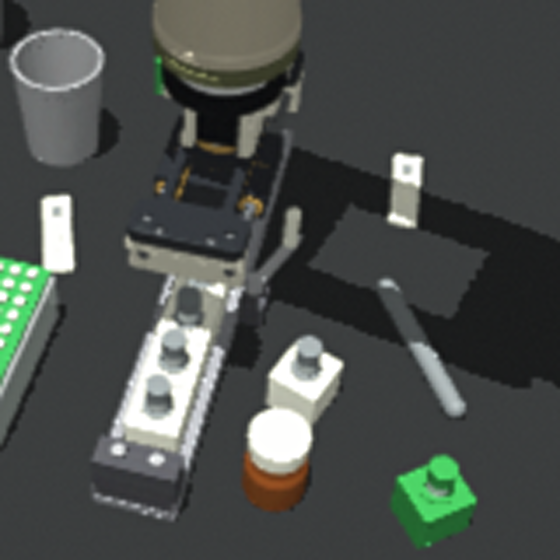

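View pics/top5.png

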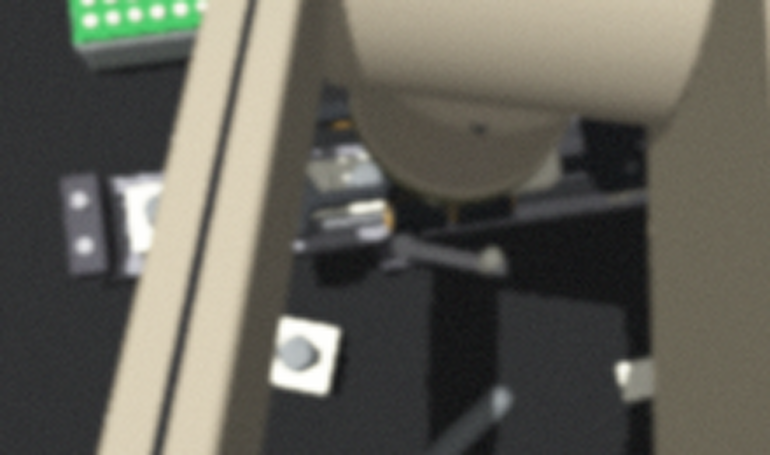

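About 10 mm remain, so I'm slowing down.

play_rows(increments=[[[0.1, 0, 0, 0], [0.2, 0, 0, 0], [0.3, 0, 0, 0], [0.4, 0, 0, 0], [0.5, 0, 0, 0]]])

```text
t: 7.9
tool_pos: [0.5766, -0.0276, 0.0276]
orientation: [-2.066, -2.356, 0.007]
force: [0.3, -1.5, -0.3]
opening: 0.0008
```

play_rows(increments=[[[0.1, 0, 0, 0], [0.2, 0, 0, 0], [0.3, 0, 0, 0]]])

```text
t: 8.2
tool_pos: [0.5762, -0.0245, 0.0276]
orientation: [-2.066, -2.356, 0.007]
force: [0.1, -2.1, 0.4]
opening: 0.0004
```

play_rows(increments=[[[0.1, 0, 0, 0], [0.2, 0, 0, 0]]])

```text
t: 8.4
tool_pos: [0.5759, -0.0224, 0.0276]
orientation: [-2.066, -2.356, 0.007]
force: [0.1, -2.3, 0.2]
opening: 0.0005
```

```bash
python3 rel.py
```

```text
t 8.4 TCP rail mm [ -0.6 -12.7  27.6] F rail [-0.14 -2.26  0.16] toolx yaw err deg 0.31 z [-0.009  0.002 -1.   ] open 0.0005 q [-0.13  0.26  1.72  0.    1.16 -1.83]
```

play_rows(increments=[[[0.1, 0, 0, 0], [0.2, 0, 0, 0]]])

```text
t: 8.6
tool_pos: [0.5757, -0.0203, 0.0276]
orientation: [-2.066, -2.356, 0.007]
force: [1.1, -1.0, -0.6]
opening: 0.0006
```

play_rows(increments=[[[0.1, 0, 0, 0], [0.2, 0, 0, 0]]])

```text
t: 8.8
tool_pos: [0.5755, -0.0191, 0.0277]
orientation: [-2.067, -2.357, 0.008]
force: [1.0, -9.8, 0.5]
opening: 0.0004
```

play_rows(increments=[[[0.1, 0, 0, 0], [0.15, 0, 0, 0]]])

```text
t: 9.0
tool_pos: [0.5756, -0.0191, 0.028]
orientation: [-2.068, -2.358, 0.01]
force: [-0.1, -10.5, -0.5]
opening: 0.0007
```

Run:
```python
from rel import *
rep()
for n,(a,b,c,d_) in dict(side=(180,270,200,300)).items():
    im,d=read_camera(n);cv2.imwrite(f"pics/{n}6.png",cv2.resize(im[a:b,c:d_],None,fx=6,fy=6,interpolation=cv2.INTER_CUBIC))
```

```text
t 9.0 TCP rail mm [-0.5 -9.4 28. ] F rail [ -1.45 -10.35  -0.49] toolx yaw err deg 0.31 z [-0.008 -0.002 -1.   ] open 0.0007 q [-0.12  0.26  1.73 -0.    1.16 -1.82]
```

View pics/side6.png

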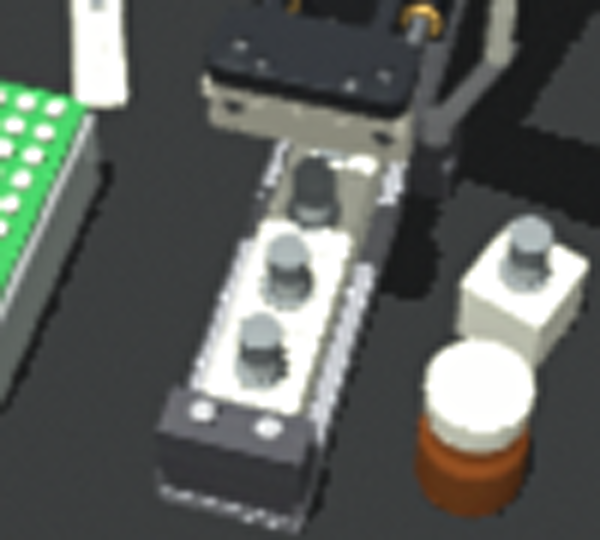

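The row is home: the force rose to about 10 N with no further travel, and the picture shows carrier 1 against the stop at crop (245,400). Next I'll back off straight along the rail, then raise.

play_rows(increments=[[[-0.3, 0, 0, 0], [-1, 0, 0, 0], [-2, 0, 0, 0], [-3, 0, 0, 0], [-4, 0, 0, 0]]])

```text
t: 9.55
tool_pos: [0.5809, -0.0597, 0.028]
orientation: [-2.068, -2.358, 0.01]
force: [0.0, 0.0, 0.1]
opening: 0.0009
```

play_rows(increments=[[[0, 0, -2, 0], [0, 0, -4, 0], [0, 0, -6, 0], [0, 0, -7.5, 0], [0, 0, -7.5, 0]]])

```text
t: 10.05
tool_pos: [0.5834, -0.0604, 0.1058]
orientation: [-2.072, -2.361, 0.006]
force: [0.3, -0.0, 0.0]
opening: 0.0004
```

Run:
```python
from rel import *
rep()
im,d=read_camera("side");cv2.imwrite("pics/side7.png",cv2.resize(im[140:270,200:330],None,fx=4.5,fy=4.5,interpolation=cv2.INTER_CUBIC))
```

```text
t 10.05 TCP rail mm [  2.1 -51.3 105.8] F rail [ 0.32 -0.05  0.01] toolx yaw err deg 0.28 z [-0.003 -0.002 -1.   ] open 0.0004 q [-0.19  0.19  1.66 -0.    1.3  -1.89]
```

View pics/side7.png

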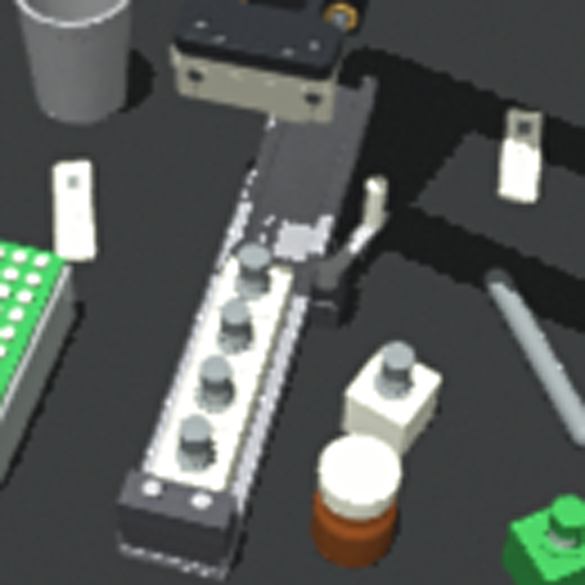

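All four carriers stand tight against the stop at crop (195–255, 260–470), and the keeper is untouched. I'll cross over the post to its robot side and then descend.

play_rows(increments=[[[0.2, -2.5, 0, 0], [0.5, -5, 0, 0], [0.5, -7, 0, 0], [0.5, -7, 0, 0]]])

```text
t: 10.5
tool_pos: [0.5096, -0.0641, 0.1025]
orientation: [-2.068, -2.356, 0.011]
force: [0.3, -0.0, -0.9]
opening: 0.0006
```

```bash
python3 rel.py
```

```text
t 10.5 TCP rail mm [-71.6 -45.8 102.5] F rail [ 0.28 -0.06 -0.88] toolx yaw err deg 0.26 z [-0.009 -0.001 -1.   ] open 0.0006 q [-0.22  0.01  1.86 -0.    1.29 -1.92]
```

play_rows(increments=[[[0, 0, 2, 0], [0, 0, 4, 0], [0, 0, 5, 0], [0, 0, 5, 0]]])

```text
t: 10.9
tool_pos: [0.5077, -0.0638, 0.0502]
orientation: [-2.066, -2.354, 0.014]
force: [-0.6, 0.1, -0.3]
opening: 0.0006
```

Run:
```python
from rel import *
rep()
im,d=read_camera("side");cv2.imwrite("pics/side8.png",cv2.resize(im[140:270,200:330],None,fx=4.5,fy=4.5,interpolation=cv2.INTER_CUBIC))
```

```text
t 10.9 TCP rail mm [-73.4 -45.2  50.2] F rail [-0.64  0.14 -0.31] toolx yaw err deg 0.26 z [-0.013 -0.    -1.   ] open 0.0006 q [-0.22  0.07  1.89 -0.    1.19 -1.92]
```

View pics/side8.png

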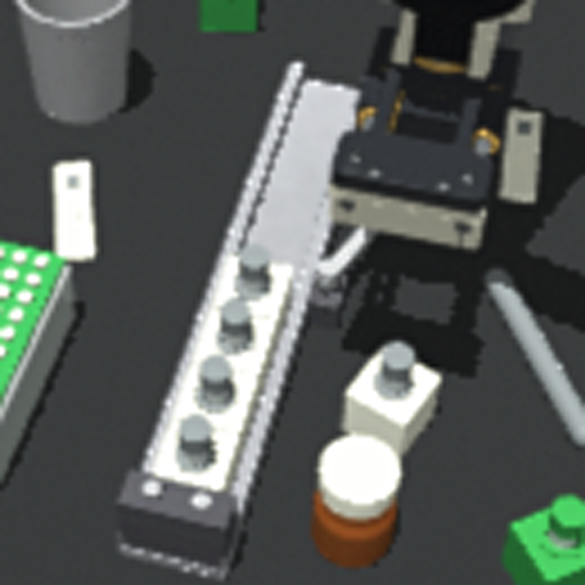

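play_rows(increments=[[[0, 0.4, 0, 0], [0, 0.8, 0, 0], [0, 1.2, 0, 0], [0, 1.6, 0, 0], [0, 2, 0, 0]]])

```text
t: 11.45
tool_pos: [0.529, -0.0614, 0.0516]
orientation: [-2.067, -2.355, 0.013]
force: [-1.8, -1.9, 0.4]
opening: 0.0006
```

play_rows(increments=[[[0, 0.4, 0, 0], [0, 0.8, 0, 0], [0, 1.2, 0, 0], [0, 1.6, 0, 0], [0, 2, 0, 0]]])

```text
t: 11.95
tool_pos: [0.549, -0.0585, 0.0512]
orientation: [-2.067, -2.355, 0.013]
force: [-1.5, 1.2, 0.0]
opening: 0.0008
```

Run:
```python
from rel import *
rep()
im,d=read_camera("side");cv2.imwrite("pics/side9.png",cv2.resize(im[140:270,200:330],None,fx=4.5,fy=4.5,interpolation=cv2.INTER_CUBIC))
im,d=read_camera("wrist");cv2.imwrite("pics/wrist9.png",im)
```

```text
t 11.95 TCP rail mm [-31.9 -45.2  51.2] F rail [-1.39  1.39  0.  ] toolx yaw err deg 0.26 z [-0.012 -0.001 -1.   ] open 0.0008 q [-0.2   0.17  1.78 -0.    1.2  -1.9 ]
```

View pics/side9.png

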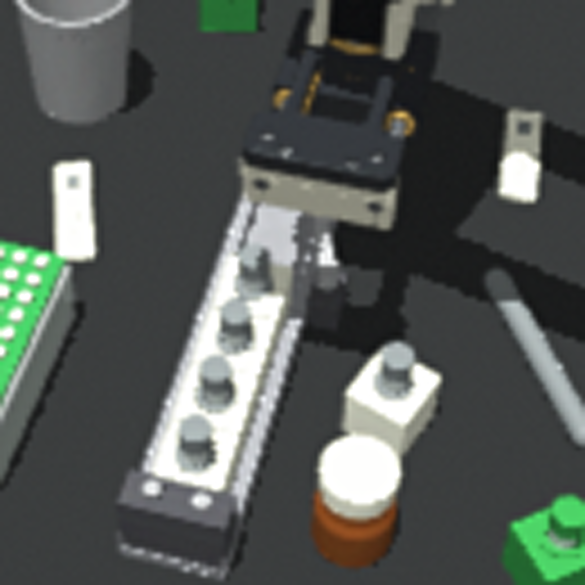

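View pics/wrist9.png

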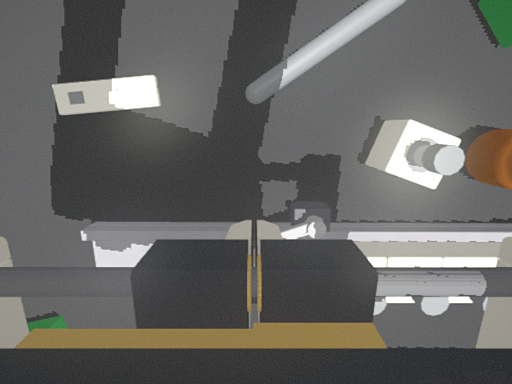

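play_rows(increments=[[[0, 0.3, 0, 0], [0, 0.6, 0, 0], [0, 0.9, 0, 0], [0, 1.2, 0, 0], [0, 1.5, 0, 0]]])

```text
t: 12.55
tool_pos: [0.5641, -0.0566, 0.0509]
orientation: [-2.067, -2.355, 0.013]
force: [-3.7, 2.2, 0.3]
opening: 0.0005
```

play_rows(increments=[[[0, -1, 0, 0], [0, -2, 0, 0], [0, -2, 0, 0]]])

```text
t: 12.85
tool_pos: [0.543, -0.0596, 0.0511]
orientation: [-2.067, -2.355, 0.014]
force: [0.2, 0.5, -1.2]
opening: 0.0004
```

Run:
```python
from rel import *
rep()
p=camera_params("wrist")
im,d=read_camera("wrist");cv2.imwrite("pics/wrist10.png",im)
im,d=read_camera("side");cv2.imwrite("pics/side10.png",cv2.resize(im[140:270,200:330],None,fx=4.5,fy=4.5,interpolation=cv2.INTER_CUBIC))
```

```text
t 12.85 TCP rail mm [-37.9 -45.5  51.1] F rail [ 0.26  0.47 -1.21] toolx yaw err deg 0.25 z [-0.012 -0.001 -1.   ] open 0.0004 q [-0.2   0.16  1.8  -0.    1.2  -1.9 ]
```

View pics/side10.png

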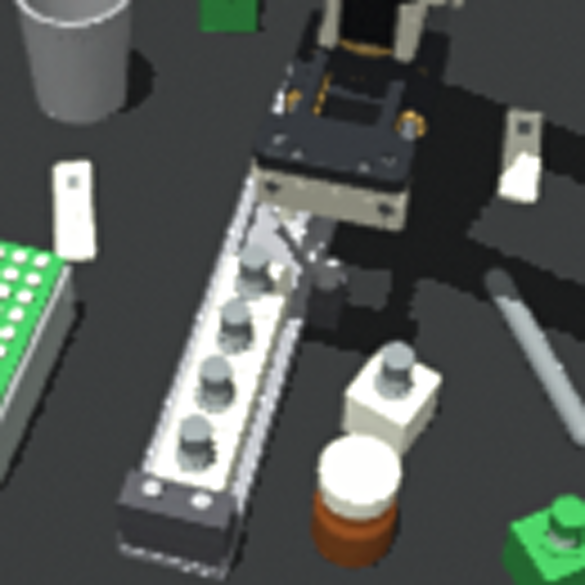

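play_rows(increments=[[[-1.3, 0, 0, 0], [-2.6, 0, 0, 0], [-2.8, 0, 0, 0], [-2.8, 1.7, 0, 0], [-2.8, 3.4, 0, 0]]])

```text
t: 13.45
tool_pos: [0.5818, -0.0837, 0.051]
orientation: [-2.07, -2.354, 0.012]
force: [0.4, 0.2, -0.5]
opening: 0.0005
```

Run:
```python
from rel import *
rep()
im,d=read_camera("side");cv2.imwrite("pics/side11.png",cv2.resize(im[140:270,200:330],None,fx=4.5,fy=4.5,interpolation=cv2.INTER_CUBIC))
```

```text
t 13.45 TCP rail mm [ -2.4 -74.2  51. ] F rail [ 0.42  0.14 -0.47] toolx yaw err deg 0.16 z [-0.011 -0.001 -1.   ] open 0.0005 q [-0.23  0.26  1.68 -0.    1.21 -1.93]
```

View pics/side11.png

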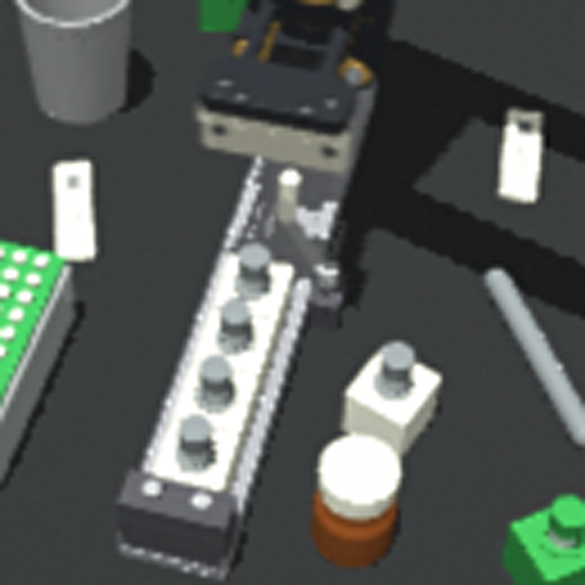

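The post is clear at crop (288,195), ahead of the fingers. I'll push it along the rail's +y.

play_rows(increments=[[[0.4, 0, 0, 0], [0.8, 0, 0, 0], [1.2, 0, 0, 0], [1.5, 0.1, 0, 0], [1.8, 0.3, 0, 0]]])

```text
t: 14.0
tool_pos: [0.5846, -0.0649, 0.0516]
orientation: [-2.07, -2.356, 0.01]
force: [1.2, -2.7, -0.1]
opening: 0.0005
```

play_rows(increments=[[[0.3, 0.2, 0, 0], [0.6, 0.4, 0, 0], [0.9, 0.5, 0, 0], [1.2, 0.7, 0, 0], [1.5, 0.8, 0, 0]]])

```text
t: 14.5
tool_pos: [0.5909, -0.0486, 0.0517]
orientation: [-2.071, -2.356, 0.01]
force: [1.1, -2.1, 0.8]
opening: 0.0005
```

Run:
```python
from rel import *
rep()
im,d=read_camera("side");cv2.imwrite("pics/side12.png",cv2.resize(im[140:270,200:330],None,fx=4.5,fy=4.5,interpolation=cv2.INTER_CUBIC))
```

```text
t 14.5 TCP rail mm [ 11.  -40.6  51.7] F rail [ 0.79 -2.25  0.75] toolx yaw err deg 0.19 z [-0.008 -0.001 -1.   ] open 0.0005 q [-0.17  0.27  1.67 -0.    1.21 -1.87]
```

View pics/side12.png

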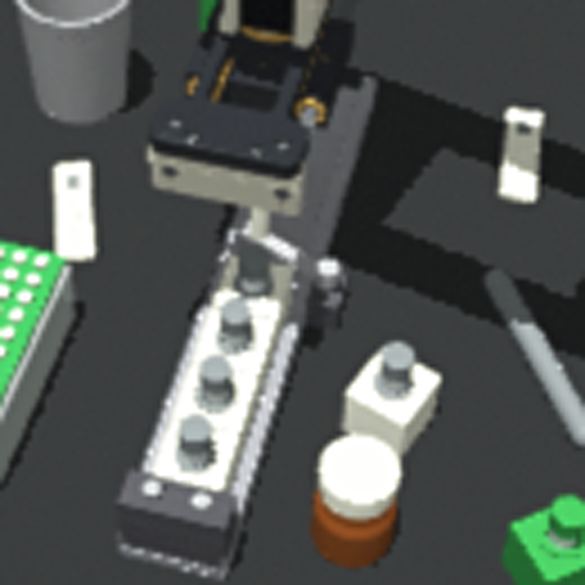

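play_rows(increments=[[[0.25, 0, 0, 0], [0.5, 0, 0, 0], [0.75, 0, 0, 0], [1.0, 0, 0, 0], [1.2, 0, 0, 0]]])

```text
t: 15.05
tool_pos: [0.589, -0.0359, 0.0515]
orientation: [-2.07, -2.356, 0.01]
force: [0.5, -0.9, -0.6]
opening: 0.0003
```

play_rows(increments=[[[0.1, 0, 0, 0], [0.2, 0, 0, 0]]])

```text
t: 15.25
tool_pos: [0.5886, -0.0338, 0.0514]
orientation: [-2.069, -2.356, 0.01]
force: [1.4, -0.3, 0.4]
opening: 0.0005
```

play_rows(increments=[[[0.1, 0, 0, 0], [0.2, 0, 0, 0]]])

```text
t: 15.45
tool_pos: [0.5884, -0.0321, 0.0514]
orientation: [-2.07, -2.356, 0.011]
force: [0.9, -5.2, -0.4]
opening: 0.0003
```

```bash
python3 rel.py
```

```text
t 15.45 TCP rail mm [ 10.6 -23.8  51.4] F rail [ 0.22 -5.22 -0.41] toolx yaw err deg 0.22 z [-0.009 -0.001 -1.   ] open 0.0003 q [-0.14  0.26  1.68 -0.    1.21 -1.84]
```

play_rows(increments=[[[0.1, 0, 0, 0], [0.2, 0, 0, 0], [0.2, 0, 0, 0]]])

```text
t: 15.75
tool_pos: [0.5884, -0.0318, 0.0515]
orientation: [-2.072, -2.357, 0.013]
force: [2.1, -8.3, -1.7]
opening: 0.0006
```

```bash
python3 rel.py
```

```text
t 15.75 TCP rail mm [ 10.6 -23.6  51.5] F rail [ 1.   -8.48 -1.74] toolx yaw err deg 0.19 z [-0.008 -0.004 -1.   ] open 0.0006 q [-0.14  0.26  1.68 -0.01  1.21 -1.84]
```

The keeper is on its hard stop: the force rises and there is no further travel. I'll back off along the rail's -y, raise, move clear and check.

play_rows(increments=[[[-0.3, 0, 0, 0], [-1, 0, 0, 0], [-2, 0, 0, 0], [-3, 0, 0, 0], [-4, 0, 0, 0]]])

```text
t: 16.25
tool_pos: [0.5936, -0.0724, 0.0516]
orientation: [-2.072, -2.357, 0.013]
force: [0.1, -0.6, 0.4]
opening: 0.0002
```

play_rows(increments=[[[0, 0, -4, 0], [0, 0, -8, 0], [0, 0, -12, 0], [-1, 0, -15, 0], [-4, 0, -16, 0]]])

```text
t: 16.75
tool_pos: [0.6022, -0.111, 0.217]
orientation: [2.07, 2.361, -0.007]
force: [0.5, -1.3, 0.5]
opening: 0.0003
```

play_rows(increments=[[[-4, -1, 0, 0], [-8, -3, 0, 0], [-12, -5, 0, 0], [-16, -7, 0, 0], [-20, -10, 0, 0]]])

```text
t: 17.25
tool_pos: [0.5286, -0.3244, 0.2181]
orientation: [2.069, 2.361, -0.007]
force: [0.1, -0.9, -0.5]
opening: 0.0006
```

Run:
```python
from rel import *
rep()
im,d=read_camera("side");cv2.imwrite("pics/side13.png",cv2.resize(im[140:270,200:330],None,fx=4.5,fy=4.5,interpolation=cv2.INTER_CUBIC))
im,d=read_camera("top");cv2.imwrite("pics/top13f.png",im);cv2.imwrite("pics/top13.png",cv2.resize(im[140:270,150:350],None,fx=4,fy=4,interpolation=cv2.INTER_CUBIC))
w=cloud(camera_params("top"),d);
```

```text
t 17.25 TCP rail mm [ -85.3 -306.4  218.1] F rail [ 0.02 -0.92 -0.5 ] toolx yaw err deg 0.34 z [-0.001 -0.005 -1.   ] open 0.0006 q [-0.63  0.19  1.45 -0.    1.51 -2.33]
```

View pics/side13.png

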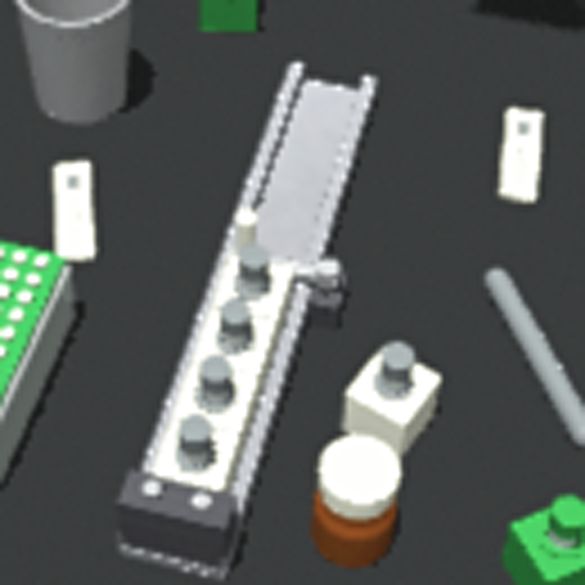

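View pics/top13.png

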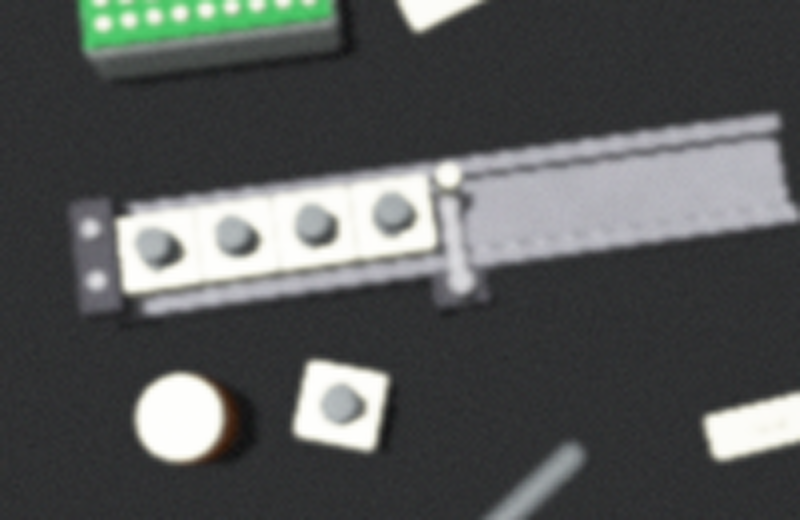

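View pics/top13f.png

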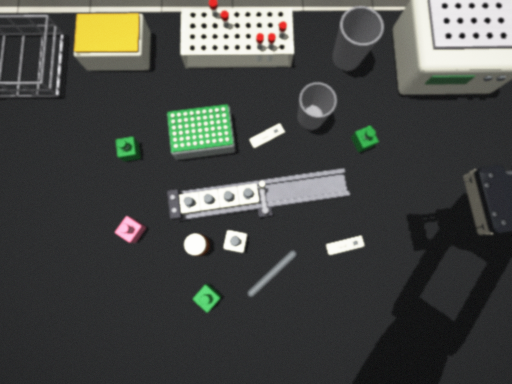

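Run:
```python
from rel import *
p=camera_params("top")
u=lambda a,b:((a+.5)/4-.5+150,(b+.5)/4-.5+140)
post=px2w(p,*u(448,176),.062);pv=px2w(p,*u(463,283),.036)
d=post-pv;print("keeper dir err deg",np.degrees(np.arctan2(d[1],d[0])-r[2]),np.hypot(*d[:2]))
fr=[px2w(p,*u(*q),.042) for q in((117,218),(125,293))];st=[px2w(p,*u(*q),.048) for q in((112,202),(122,308))]
n=[-np.sin(r[2]),np.cos(r[2])]
print([(x[:2]-r[:2])@n for x in fr+st])
```

```text
keeper dir err deg 1.0969765683925017 0.04620199675621333
[np.float64(0.14913883208945874), np.float64(0.1493519126291195), np.float64(0.1495495077013172), np.float64(0.15041275434392443)]
```

Run:
```python
from plant import *
print(close_job())
```

```text
the job is handed in; nothing more can be done
None
```

I pushed the four carriers along the rail as one row until the front one was home against the end stop. I then swung the keeper arm fully shut behind the last carrier, backed the arm clear and handed the job in at about 17.4 s.

- **Carriers home:** the pushing force rose from about 2 N to 10 N with no further travel. In the last top image the front carrier's face is at about rail y = 149 mm and the stop at about 150 mm, equal within measuring error. The row shows no gaps.
- **Keeper shut:** it reached its hard stop, with the force at 8 N and no further travel. Its measured direction is within about 1° of straight across the rail.
- **Everything else:** the other items look unmoved, and nothing is touching the gripper.
- **Disagreement:** the wrist camera put the rail 2–4 mm further along +y than my fit from the other two cameras. The contact positions suggest an offset of about 2 mm. It did not matter, because I found both end positions by force.

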